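# Start the screw lid of a specimen jar by the back-turn trick and keep hold of it

### The job

The yellow lid has only been set down on the specimen jar that is fixed in the blue bench holder, and its thread has not caught: turning it forward now would jam. Without lifting it off, turn the lid backward (counterclockwise seen from above) until it drops into the thread, then turn it forward (clockwise) one full turn from there, and finish while still holding the lid in the gripper at that point, started but not tight. Leave the two small pots and the tube rack alone.

Things in the scene. Friction and masses are not known exactly. Their poses are not given: they have to be found in the camera images.
- lid: Loose yellow screw lid, about 60 g, 40 mm tall, mouth down. The top 8 mm is a smooth round crown 51 mm wide: grip it there from above, at any yaw; the skirt below is 49 mm wide. Origin on its axis at its underside, z up. Three lugs point inward at 0, 120 and 240 degrees from its +x, 3 mm above the underside. It turns easily, with about 1 mm of play sideways and up and down.
- lid_top (a point): Centre of the lid's top face, 40 mm above the lid's origin, axes as the lid's. A black strip runs from here to the rim along +x. Clockwise seen from above (yaw falling) is forward. The lid drops into the thread by its own weight only if the fingers let it: a firm grip carries it, so press down lightly or let go for a moment.
- jar: White specimen jar, 54 mm wide, shoulder 70 mm above the bench, fixed (cannot turn or move) in a blue block 100 x 100 x 34 mm on the bench. Origin under its centre at bench level, z up. The lid's origin is 93.6 mm above the jar's while unthreaded, 89 to 90 mm when dropped in; each turn clockwise then lowers it 14.4 mm: about 75 mm after one turn. It bottoms at 70 mm (1.35 turns).
- neck (a point): Centre of the jar's thread entry, 95.5 mm above the jar's origin, axes as the jar's. Three entries: the lid drops in when its yaw relative to the jar is 0, 120 or 240 degrees, give or take about 10. It starts 23 to 85 degrees clockwise of an entry; further clockwise a stop blocks it. A stop 12 degrees behind each entry's middle ends backward turning; the lid can still drop there.
- pot_a: Bystander: small closed specimen pot with a yellow lid, 46 mm wide, 58 mm tall, origin under its centre. Leave it alone.
- pot_b: Bystander: second small closed specimen pot, same as the first, origin under its centre. Leave it alone.
- rack: Bystander: white tube rack 60 x 150 mm (x, y), 82 mm tall with its blue-capped tubes, origin under its centre. Leave it alone.

How it is judged:
On the way, in this order (a step that is already met when the one before it is completed fails the run):
1. the lid, turned backward, has dropped into the thread (3 to 6 mm below where it rested) (z of lid in the frame of jar between 0.0872 and 0.0906 m and angle between lid's own z axis and vertical below 0.1 rad), for 0.1 s.
2. the lid has been turned forward about one turn (z of lid in the frame of jar between 0.0718 and 0.0785 m), for 0.2 s.
At the end, for the whole second after the job is handed in: The lid is threaded one turn past the drop (0.2 turn either way): its origin 71.8 to 78.5 mm above the jar's, 4 mm of its axis, tilt under 0.1 rad, at rest (20 mm/s, 0.2 rad/s); the fingers still grip it: over 2 N, TCP within 20 mm of its axis and under 56 mm above its underside (all of step 2 and horizontal distance between lid and jar below 0.004 m and angle between lid's own z axis and vertical below 0.1 rad and linear speed of lid below 0.02 m/s and angular speed of lid below 0.2 rad/s and contact force between the fingers and lid above 2 N and horizontal distance between the grasp point and lid below 0.02 m and z of the grasp point in the frame of lid below 0.056 m); the arm keeps its last pose, push and grip.
It fails at once if the lid is lifted off or tipped on the jar (z of lid in the frame of jar above 0.098 m or angle between lid's own z axis and vertical above 0.3 rad).
It fails at once if a bystander is moved more than 20 mm or tipped (distance of any of pot_a, pot_b, rack from where it was at the start of the episode above 0.02 m or angle between any of pot_a, pot_b, rack's own z axis and vertical above 0.5 rad).
It also fails if it takes over 72 s, if anything falls off the work surface, if the arm or the gripper's body presses on something with over 40 N, if the wrist force passes 120 N, or if a joint passes its speed limit or range.

### The arm

A 7-joint arm with a two-finger parallel gripper is mounted at the origin on the work surface. World frame = base frame: x ahead of the robot, y to its left, z up, the work surface at z = 0. Lengths are in m, angles in rad, forces in N, time in s.
With the tool pointing down it reaches from about 0.35 to 0.9 m from the base axis. Payload 8.1 kg.
Tool frame: the origin (TCP) lies between the finger pads, 19 mm behind the fingertips; this is the grasp point; z points along the fingers, y is the line along which they close (so a half turn about z gives the same grasp; the last joint's range is limited). The gripper opens to 92 mm and grips with 3 to 60 N. Pads are 19 mm wide; open, the fingers measure 130 mm over their backs; the gripper's body (75 mm by 190 mm) begins 47 mm behind the grasp point.
Start: joints at [1.202, 0.434, 0.025, 1.573, -0.012, 1.134, -0.075], TCP at [0.164, -0.603, 0.246] pointing down, gripper open.
Joint ranges: [-2.62, 2.62], [-0.44, 2.09], [-1.27, 1.32], [0.08, 2.57], [-1.32, 4.46], [0.12, 2], [-2.74, 2.74]. Speed limits (rad/s): [2.22, 2.22, 3.01, 3.01, 3.14, 3.14, 3.14].

### API

Orientations are given as a 3x3 rotation matrix whose columns are the frame's x, y, z axes.
In Python, from station import ctrl, camrig, ticket gives the robot as it stands (ctrl), with the cameras (camrig) and the job (ticket).
- The arm moves only by the shell command python3 inch.py [FORCE], which reads ROWS from standard input. ROWS is a JSON list of rows, 1 to 12 of them, each an object with the fields sx, sy, sz (the shift in m), ax, ay, az (a rotation vector in rad), finger_gap (the finger opening in m); a field left out counts as zero (the opening has to be given); each row is the pose to reach, as a shift and turn from the pose commanded when the command began, along the tool's axes at that moment; what a row does not reach only later rows make up. A row lasts 1/12 s, in which the tool goes at most 0.0417 m and 0.125 rad, less where a joint would pass 70% of its speed; a pose out of reach is approached as far as the arm can. The fingers move at their own pace and stop on an object; FORCE is the grip in N (left out, the last holds). Time passes only in rows, so rows that do not move let the fingers close. It prints the time, the measured TCP pose, the force, the opening and the grip force at its end. Input that does not fit is refused with a message, and nothing moves.
- ctrl.get_obs(): the state, without advancing time (a new reading comes with each control period).
- camrig.camera(name): name is "scene" or "top"; returns a dict with "color" (384x512x3 uint8, red, green, blue), "fovy" (degrees; the focal length in pixels is half the picture's height over the tangent of half this angle, whatever the lens; pixels are square), "cx", "cy" (the principal point, pixels), "R" (3x3) and "t" (3): a world point X has camera coordinates R X + t. Camera axes: x right, y down, z forward; pixel columns grow to the right and rows downward; lengths in m; the calibration is good to about 2 mm. A picture is of the moment at which its call begins. There is no depth.
- ticket.close_job(): hands the job in; it is judged then, once.
The state is a dict: "time": time; "joint_positions": joint angles; "dq": joint speeds; "tau": joint torques, N m; "position": TCP position; "ee_rot": TCP orientation; "ft_force": force on the tool from outside, world axes, zero at the start; "wrist_torque": the same for the moment, N m; "width": finger opening in m; "gripper_force": force on a finger pad.
Only numpy, scipy, OpenCV 4.12 (cv2) and the standard library are available. Lean on these libraries where they do the work, as an engineer would, in place of code of your own. Each camera call takes 0.05 s, during which the arm holds its last target. There are 200 camera calls.

## Working session

There is one attempt and no reset: what is moved stays moved. The work goes in short steps, Python scripts to look and compute and a shell command to move; the robot and the scene stay as the last step left them, time stands still between calls to the robot, and variables do not carry over. Pictures are saved under pics/ and viewed, at most 10 in all, crops included, and the job is handed in when it is done.

```bash
ls; mkdir -p pics
python3 - <<'E'
from station import ctrl, camrig, ticket
import cv2,numpy as np
np.set_printoptions(precision=4,suppress=True)
for n in("scene","top"):
    c=camrig.camera(n);cv2.imwrite(f"pics/{n}0.png",c["color"][:,:,::-1]);print(n,c["fovy"],c["cx"],c["cy"],c["R"].tolist(),c["t"])
o=ctrl.get_obs();print(o["time"],o["position"],o["ee_rot"],o["ft_force"],o["width"])
E
```

```text
inch.py
pics
station.py
scene 45.80792803823401 259.6491313367346 196.71126420522864 [[-0.013835791144834044, 0.9998493534837608, 0.010480516280321437], [0.7580569930462727, 0.017323786425809576, -0.651958190160624], [-0.6520415371562152, -0.00107552869719346, -0.7581824826919847]] [-0.0045 -0.4077  1.615 ]
top 47.95235587000059 253.45187349057608 192.67395406364056 [[0.01704375923054451, -0.999840498261991, -0.005337443817543507], [-0.9931001707994431, -0.016308926618713204, -0.11612953832105996], [0.11602396747831167, 0.007279900257533325, -0.9932197350147813]] [-0.0148  0.6344  0.9947]
0.1 [ 0.164  -0.6027  0.2448] [[ 0.9649  0.2625 -0.0005]
 [ 0.2625 -0.9649  0.0013]
 [-0.0001 -0.0014 -1.    ]] [ 1.0004 -0.4671 -0.377 ] 0.0917935696828115
```

View pics/scene0.png

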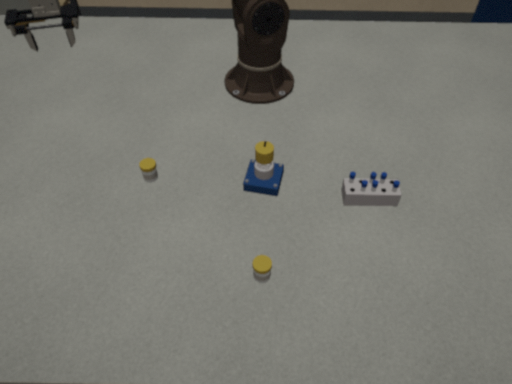

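View pics/top0.png

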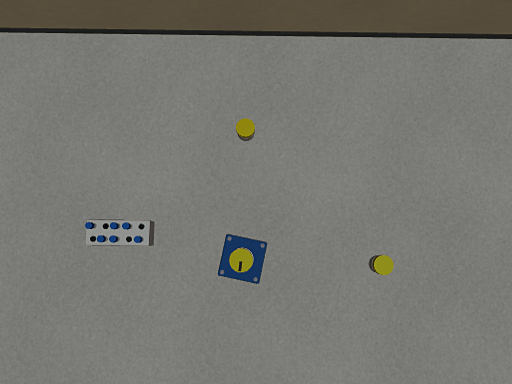

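The scene view shows the lid on its jar at about (264,150), pot_a at (148,166), pot_b at (262,266) and the rack at (372,188). In the top view the lid is at (241,260) with its strip pointing down (towards -x), the block is centred near (243,259), the pots are at (245,128) and (384,265), and the rack is at (119,233).

```bash
cat > h.py <<'E'
import cv2,numpy as np
from station import ctrl, camrig, ticket
np.set_printoptions(precision=4,suppress=True)
def cast(c,uv,z):
    R=np.array(c["R"]);t=np.array(c["t"]);f=192/np.tan(np.radians(c["fovy"]/2))
    C=-R.T@t;d=R.T@np.array([(uv[0]-c["cx"])/f,(uv[1]-c["cy"])/f,1]);return C+d*(z-C[2])/d[2]
def proj(c,X):
    f=192/np.tan(np.radians(c["fovy"]/2));p=np.array(c["R"])@X+c["t"];return f*p[:2]/p[2]+[c["cx"],c["cy"]]
E
python3 - <<'E'
from h import *
c=camrig.camera("top");im=c["color"];hsv=cv2.cvtColor(im,cv2.COLOR_RGB2HSV)
print("cam",cast(c,(c["cx"],c["cy"]),0),-np.array(c["R"]).T@c["t"])
y=((hsv[...,0]>18)&(hsv[...,0]<38)&(hsv[...,1]>150)&(hsv[...,2]>60)).astype(np.uint8)
cs,_=cv2.findContours(y,cv2.RETR_EXTERNAL,cv2.CHAIN_APPROX_NONE)
for k in cs:
    if cv2.contourArea(k)<50: continue
    (u,v),r=cv2.minEnclosingCircle(k);e=cv2.fitEllipse(k);z=.1336 if abs(u-241)<10 and v>200 else .058
    P=cast(c,e[0],z);print("yellow",u,v,r,e,P, "diam",np.linalg.norm(cast(c,(u+r,v),z)-cast(c,(u-r,v),z)))
# strip
sub=im.max(2)[245:276,226:257].astype(int); ys,xs=np.where((sub<60));
m=(xs-15)**2+(ys-15)**2<11**2; pts=np.c_[xs+226,ys+245][m]; print(len(pts))
W=np.array([cast(c,p,.1336)[:2] for p in pts]); print("strip mean",W.mean(0)); 
b=((hsv[...,0]>100)&(hsv[...,0]<125)&(hsv[...,1]>120)).astype(np.uint8)
cs,_=cv2.findContours(b,cv2.RETR_EXTERNAL,cv2.CHAIN_APPROX_NONE);k=max(cs,key=cv2.contourArea)
bx=cv2.boxPoints(cv2.minAreaRect(k));B=np.array([cast(c,p,.034) for p in bx]);print("block",B,B.mean(0),np.linalg.norm(B[1]-B[0]),np.degrees(np.arctan2(*(B[1]-B[0])[1::-1])))
s=camrig.camera("scene");print("lid seen in scene at",proj(s,cast(c,(241,259.5),.1336)))
cv2.imwrite("pics/both.png",np.hstack([cv2.resize(im[225:295,205:285],(400,350),interpolation=2),cv2.resize(s["color"][130:200,225:305],(400,350),interpolation=2)])[:,:,::-1])
E
```

```text
cam [ 0.6388 -0.0039  0.    ] [ 0.5148 -0.0117  1.0615]
yellow 383.0 264.75 10.077921867370605 ((383.04150390625, 264.6529846191406), (18.970735549926758, 19.16497039794922), 137.75320434570312) [ 0.4709 -0.3042  0.058 ] diam 0.046121746135894516
yellow 240.54347229003906 259.978271484375 11.848437309265137 ((240.6436309814453, 259.9120788574219), (22.303630828857422, 22.795303344726562), 68.139404296875) [0.4789 0.0199 0.1336] diam 0.050377920748567874
yellow 244.9375 127.5 9.598480224609375 ((245.0313720703125, 127.51093292236328), (18.094017028808594, 18.338651657104492), 160.34080505371094) [0.788  0.0184 0.058 ] diam 0.045743998126871424
22
strip mean [0.4666 0.0217]
block [[ 0.44    0.0775  0.034 ]
 [ 0.5365  0.059   0.034 ]
 [ 0.5173 -0.0381  0.034 ]
 [ 0.4214 -0.0186  0.034 ]] [0.4788 0.02   0.034 ] 0.09821087841140139 -10.875010320312619
lid seen in scene at [263.1942 147.2097]
```

View pics/both.png

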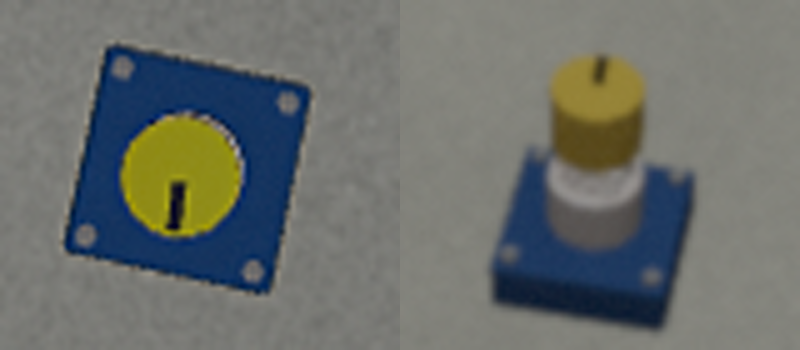

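The lid axis is at (0.479, 0.020). The lid and block centres agree, and the diameter (50.4 mm) and block side (98 mm) match the given sizes. The strip points at a yaw of about 172° and the block sits at -11°, so the drop should come after about 57° (possibly 27°) backward. I'll move the arm over next.

```bash
echo '[{"sx":0.23, "sy":-0.26, "finger_gap":0.09}, {"sx":0.23, "sy":-0.26, "finger_gap":0.09}, {"sx":0.23, "sy":-0.26, "finger_gap":0.09}, {"sx":0.23, "sy":-0.26, "finger_gap":0.09}, {"sx":0.23, "sy":-0.26, "finger_gap":0.09}, {"sx":0.23, "sy":-0.26, "finger_gap":0.09}, {"sx":0.23, "sy":-0.26, "finger_gap":0.09}, {"sx":0.23, "sy":-0.26, "finger_gap":0.09}, {"sx":0.23, "sy":-0.26, "finger_gap":0.09}, {"sx":0.23, "sy":-0.26, "finger_gap":0.09}]' | python3 inch.py; python3 -c "
from h import *
o=ctrl.get_obs();print(o['joint_positions'],o['position'],o['ee_rot'])"
```

```text
time: 1.03
position: [0.3197, -0.288, 0.2457]
ee_rot: [[0.963, 0.269, 0.001], [0.269, -0.963, 0.001], [0.001, -0.0, -1.0]]
ft_force: [-0.4, 0.3, 0.5]
width: 0.0903
gripper_force: 0.0
[ 0.7622  0.1277 -0.1688  2.0058  0.0241  1.0098 -0.7166] [ 0.3197 -0.288   0.2457] [[ 0.9632  0.2689  0.0007]
 [ 0.2689 -0.9632  0.0007]
 [ 0.0009 -0.0004 -1.    ]]
```

```bash
echo '[{"sx":0.236, "sy":-0.254, "az":-1.5, "finger_gap":0.09}, {"sx":0.236, "sy":-0.254, "az":-1.5, "finger_gap":0.09}, {"sx":0.236, "sy":-0.254, "az":-1.5, "finger_gap":0.09}, {"sx":0.236, "sy":-0.254, "az":-1.5, "finger_gap":0.09}, {"sx":0.236, "sy":-0.254, "az":-1.5, "finger_gap":0.09}, {"sx":0.236, "sy":-0.254, "az":-1.5, "finger_gap":0.09}, {"sx":0.236, "sy":-0.254, "az":-1.5, "finger_gap":0.09}, {"sx":0.236, "sy":-0.254, "az":-1.5, "finger_gap":0.09}, {"sx":0.236, "sy":-0.254, "az":-1.5, "finger_gap":0.09}, {"sx":0.236, "sy":-0.254, "az":-1.5, "finger_gap":0.09}, {"sx":0.236, "sy":-0.254, "az":-1.5, "finger_gap":0.09}, {"sx":0.236, "sy":-0.254, "az":-1.5, "finger_gap":0.09}]' | python3 inch.py && echo '[{"sz":0.03, "az":-1.25, "finger_gap":0.09}, {"sz":0.03, "az":-1.25, "finger_gap":0.09}, {"sz":0.03, "az":-1.25, "finger_gap":0.09}, {"sz":0.03, "az":-1.25, "finger_gap":0.09}, {"sz":0.03, "az":-1.25, "finger_gap":0.09}, {"sz":0.03, "az":-1.25, "finger_gap":0.09}, {"sz":0.03, "az":-1.25, "finger_gap":0.09}, {"sz":0.03, "az":-1.25, "finger_gap":0.09}, {"sz":0.03, "az":-1.25, "finger_gap":0.09}, {"sz":0.03, "az":-1.25, "finger_gap":0.09}, {"sz":0.03, "az":-1.25, "finger_gap":0.09}]' | python3 inch.py ; python3 -c "
from h import *
o=ctrl.get_obs();print(o['joint_positions'],o['position'],o['ee_rot'],o['ft_force']);r=o['ee_rot'];print(np.array(r).T@(np.array([.479,.020,.1396])-o['position']))"
```

```text
time: 2.03
position: [0.4792, 0.0146, 0.2452]
ee_rot: [[-0.2, 0.98, -0.0], [0.98, 0.2, -0.0], [-0.0, -0.001, -1.0]]
ft_force: [0.3, -0.1, -0.4]
width: 0.0903
gripper_force: 0.0
time: 2.95
position: [0.4791, 0.0139, 0.2152]
ee_rot: [[-0.993, 0.121, -0.001], [0.121, 0.993, -0.0], [0.001, -0.0, -1.0]]
ft_force: [0.2, 0.3, 0.2]
width: 0.09
gripper_force: 0.0
[ 0.5613  0.3638 -0.8901  1.9057  0.3292  1.026   0.9782] [0.4791 0.0139 0.2152] [[-0.9926  0.1214 -0.0005]
 [ 0.1214  0.9926 -0.0001]
 [ 0.0005 -0.0002 -1.    ]] [0.2125 0.2584 0.2432]
[0.0008 0.0061 0.0756]
```

```bash
echo '[{"sx":0.001, "sy":0.006, "sz":0.03, "finger_gap":0.09}, {"sx":0.001, "sy":0.006, "sz":0.05, "finger_gap":0.09}, {"sx":0.001, "sy":0.006, "sz":0.065, "finger_gap":0.09}, {"sx":0.001, "sy":0.006, "sz":0.0755, "finger_gap":0.09}, {"sx":0.001, "sy":0.006, "sz":0.0755, "finger_gap":0.09}, {"sx":0.001, "sy":0.006, "sz":0.0755, "finger_gap":0.065}, {"sx":0.001, "sy":0.006, "sz":0.0755, "finger_gap":0.065}, {"sx":0.001, "sy":0.006, "sz":0.0755, "finger_gap":0.065}]' | python3 inch.py 8; python3 -c "
from h import *
o=ctrl.get_obs();print(o['joint_positions'],o['position'],o['ft_force'])
a=camrig.camera('scene')['color'][110:200,215:315];b=camrig.camera('top')['color'][215:305,190:290]
cv2.imwrite('pics/g1.png',np.hstack([cv2.resize(x,(400,360),interpolation=2) for x in(a,b)])[:,:,::-1])"
```

```text
time: 3.62
position: [0.4793, 0.0214, 0.141]
ee_rot: [[-0.992, 0.127, 0.002], [0.127, 0.992, -0.0], [-0.002, 0.0, -1.0]]
ft_force: [1.0, -0.0, 0.2]
width: 0.0744
gripper_force: 0.0
[ 0.4776  0.4559 -0.8281  1.9972  0.4383  0.8717  0.8549] [0.4793 0.0214 0.141 ] [ 0.9626 -0.0128  0.1663]
```

View pics/g1.png

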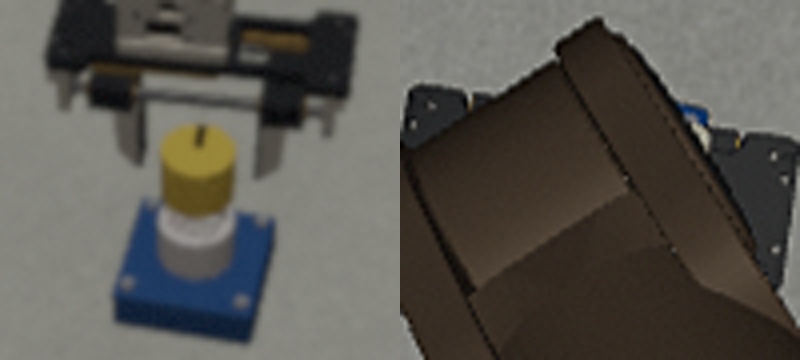

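The scene crop shows the open fingers on either side of the untouched lid, which is centred near crop (198,150) with its strip pointing back towards the robot. The arm hides the lid in the top view. I'll close gently.

```bash
echo '[{"sy":0.001, "finger_gap":0.045}, {"sy":0.001, "finger_gap":0.045}, {"sy":0.001, "finger_gap":0.045}, {"sy":0.001, "finger_gap":0.045}, {"sy":0.001, "finger_gap":0.045}, {"sy":0.001, "finger_gap":0.045}]' | python3 inch.py 8; echo '[{"az":-0.125, "finger_gap":0.045}, {"az":-0.25, "finger_gap":0.045}, {"sz":0.0005, "az":-0.3, "finger_gap":0.045}, {"sz":0.0005, "az":-0.3, "finger_gap":0.045}]' | python3 inch.py; python3 -c "
from h import *
o=ctrl.get_obs();print(o['joint_positions'],o['wrist_torque'])"
```

```text
time: 4.22
position: [0.4789, 0.0219, 0.1402]
ee_rot: [[-0.992, 0.126, 0.0], [0.126, 0.992, -0.001], [-0.0, -0.001, -1.0]]
ft_force: [-0.8, -2.9, 5.7]
width: 0.0506
gripper_force: 8.0
time: 4.55
position: [0.4792, 0.0221, 0.1399]
ee_rot: [[-0.984, -0.177, 0.001], [-0.177, 0.984, -0.0], [-0.001, -0.0, -1.0]]
ft_force: [-1.1, -4.0, 8.2]
width: 0.0507
gripper_force: 8.0
[ 0.5259  0.4848 -0.9041  1.9944  0.4898  0.8933  1.1081] [-0.721  -0.0421  0.1447]
```

```bash
echo '[{"sy":-0.0015, "sz":0.0005, "az":-0.08, "finger_gap":0.045}, {"sy":-0.0015, "sz":0.0005, "az":-0.16, "finger_gap":0.045}, {"sy":-0.0015, "sz":0.0005, "az":-0.24, "finger_gap":0.045}, {"sy":-0.0015, "sz":0.0005, "az":-0.3, "finger_gap":0.045}, {"sy":-0.0015, "sz":0.0005, "az":-0.3, "finger_gap":0.045}]' | python3 inch.py; echo '[{"az":-0.08, "finger_gap":0.045}, {"az":-0.16, "finger_gap":0.045}, {"az":-0.16, "finger_gap":0.045}]' | python3 inch.py; python3 -c "
from h import *
o=ctrl.get_obs();print(o['joint_positions'],o['wrist_torque'])"
```

```text
time: 4.97
position: [0.4797, 0.0212, 0.1396]
ee_rot: [[-0.888, -0.46, 0.001], [-0.46, 0.888, 0.001], [-0.002, -0.0, -1.0]]
ft_force: [-0.6, -1.3, 10.1]
width: 0.0506
gripper_force: 8.0
time: 5.22
position: [0.4796, 0.0213, 0.1396]
ee_rot: [[-0.802, -0.597, 0.001], [-0.597, 0.802, 0.001], [-0.001, -0.0, -1.0]]
ft_force: [-0.6, -0.8, 9.3]
width: 0.0504
gripper_force: 8.0
[ 0.5999  0.5341 -1.0208  1.9896  0.5697  0.9345  1.4952] [-0.1916  0.1178  0.1726]
```

```bash
for i in 1; do echo '[{"sz":0.0005, "az":-0.06, "finger_gap":0.045}, {"sz":0.0005, "az":-0.12, "finger_gap":0.045}, {"sz":0.0005, "az":-0.12, "finger_gap":0.045}]' | python3 inch.py; done;  echo '[{"az":-0.06, "finger_gap":0.045}, {"az":-0.1, "finger_gap":0.045}, {"az":-0.1, "finger_gap":0.045}]' | python3 inch.py; python3 -c "
from h import *
o=ctrl.get_obs();print(o['joint_positions'],o['wrist_torque'])"
```

```text
time: 5.47
position: [0.4797, 0.0214, 0.1392]
ee_rot: [[-0.726, -0.687, 0.001], [-0.687, 0.726, 0.001], [-0.001, -0.0, -1.0]]
ft_force: [-1.2, -1.5, 10.4]
width: 0.0506
gripper_force: 8.0
time: 5.72
position: [0.4795, 0.0215, 0.1392]
ee_rot: [[-0.655, -0.756, 0.001], [-0.756, 0.655, 0.001], [-0.001, -0.0, -1.0]]
ft_force: [-1.0, -0.4, 10.2]
width: 0.0505
gripper_force: 8.0
[ 0.6305  0.5609 -1.0752  1.9882  0.6089  0.9574  1.6745] [-0.087   0.2176  0.0824]
```

```bash
echo '[{"sz":0.0003, "az":-0.06, "finger_gap":0.045}, {"sz":0.0003, "az":-0.06, "finger_gap":0.045}]' | python3 inch.py; python3 -c "
from h import *
o=ctrl.get_obs();print(o['wrist_torque'])
c=camrig.camera('scene')
a=c['color'][125:185,230:300];cv2.imwrite('pics/g2.png',cv2.resize(a,(700,600),interpolation=cv2.INTER_CUBIC)[:,:,::-1])
for z in(.1336,.1295): print(proj(c,[.479,.020,z]),[proj(c,np.array([.479+.02*np.cos(a),.02+.02*np.sin(a),z])) for a in np.radians([172,230])])"
```

```text
time: 5.88
position: [0.4797, 0.0215, 0.1389]
ee_rot: [[-0.608, -0.794, 0.001], [-0.794, 0.608, 0.001], [-0.001, -0.001, -1.0]]
ft_force: [-1.5, -1.4, 10.7]
width: 0.0505
gripper_force: 8.0
[-0.1739  0.1461  0.1491]
[263.5321 147.0084] [array([264.6349, 141.9359]), array([257.8175, 143.5928])]
[263.5059 148.1452] [array([264.6062, 143.0737]), array([257.8061, 144.7305])]
```

View pics/g2.png

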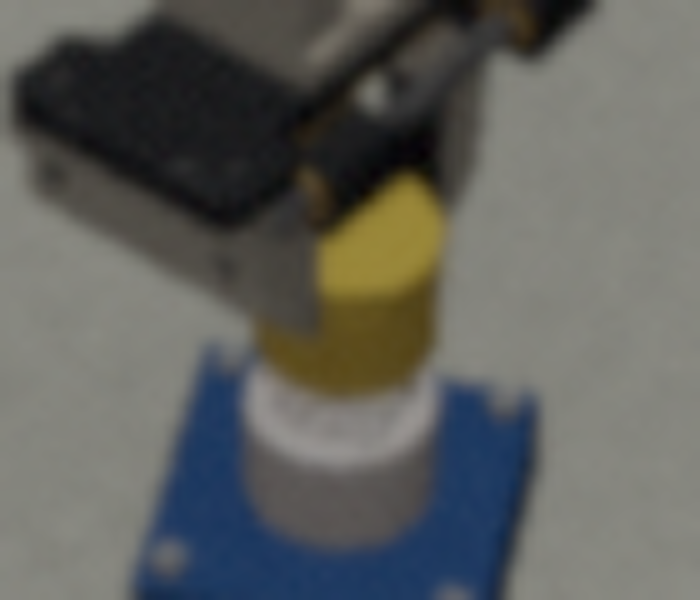

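The gripper holds the lid at the crown. The lid's front lower edge is near crop row 393 (image row 164), so it's not clear whether it has dropped. I'll record that edge, let go briefly, and compare.

```bash
cat >> h.py <<'E'
def edge():
    c=camrig.camera("scene");h=cv2.cvtColor(c["color"],cv2.COLOR_RGB2HSV).astype(float);out=[]
    for u in range(262,269):   # lid/jar border on the saturation profile, sub-pixel
        s=h[155:180,u,1]; i=np.where((s[:-1]>=110)&(s[1:]<110))[0]
        if len(i): i=i[0]; out.append(155+i+(s[i]-110)/(s[i]-s[i+1]))
    m=[proj(c,np.array([.479+.0245,.020,z]))[1] for z in(.0936,.0895,.075)]
    print("edge row",np.round(np.median(out),2),"expected at .0936 .0895 .075:",np.round(m,2))
E
python3 -c "
from h import *
edge()"; echo '[{"finger_gap":0.058}, {"finger_gap":0.058}, {"finger_gap":0.058}, {"finger_gap":0.058}]' | python3 inch.py ; python3 -c "
from h import *
edge()"
```

```text
edge row 163.63 expected at .0936 .0895 .075: [164.29 165.37 169.14]
time: 6.32
position: [0.4787, 0.0209, 0.138]
ee_rot: [[-0.61, -0.792, -0.001], [-0.792, 0.61, 0.0], [0.0, 0.001, -1.0]]
ft_force: [-0.1, 0.0, -0.2]
width: 0.0578
gripper_force: 0.0
edge row 163.45 expected at .0936 .0895 .075: [164.29 165.37 169.14]
```

The edge row didn't change (163.5), so it hasn't dropped. I'll lift the open gripper clear to check the strip for slipping.

```bash
echo '[{"finger_gap":0.08}, {"finger_gap":0.08}, {"sz":-0.03, "finger_gap":0.08}, {"sz":-0.07, "finger_gap":0.08}, {"sz":-0.1, "finger_gap":0.08}, {"sz":-0.1, "finger_gap":0.08}]' | python3 inch.py ; python3 -c "
from h import *
edge()
c=camrig.camera('scene')
a=c['color'][125:185,230:300];cv2.imwrite('pics/g3.png',cv2.resize(a,(700,600),interpolation=cv2.INTER_CUBIC)[:,:,::-1])
"
```

```text
time: 6.87
position: [0.4814, 0.0226, 0.2435]
ee_rot: [[-0.61, -0.792, 0.007], [-0.792, 0.61, 0.001], [-0.005, -0.005, -1.0]]
ft_force: [1.1, 0.6, 0.2]
width: 0.0796
gripper_force: 0.0
edge row 163.42 expected at .0936 .0895 .075: [164.29 165.37 169.14]
```

View pics/g3.png

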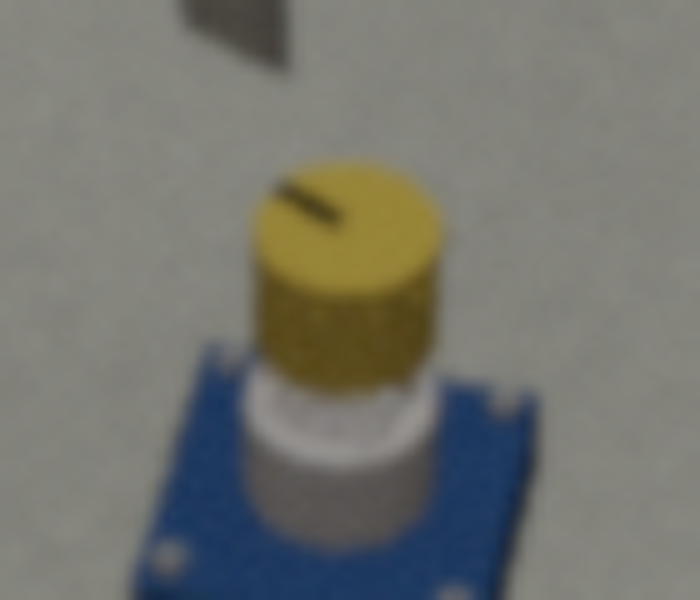

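The strip now points at about 235°, which matches the 60° turned, so the grip didn't slip. The entry must be the next candidate, near 259°, about 27° further back. I'll go back down, regrip and continue.

```bash
echo '[{"sz":0.03, "finger_gap":0.08}, {"sz":0.065, "finger_gap":0.08}, {"sz":0.09, "finger_gap":0.08}, {"sz":0.099, "finger_gap":0.08}, {"sz":0.099, "finger_gap":0.06}, {"sz":0.099, "finger_gap":0.06}, {"sz":0.099, "finger_gap":0.045}, {"sz":0.099, "finger_gap":0.045}, {"sz":0.099, "finger_gap":0.045}, {"sz":0.099, "finger_gap":0.045}]' | python3 inch.py 8;  echo '[{"sz":0.001, "az":-0.08, "finger_gap":0.045}, {"sz":0.0015, "az":-0.16, "finger_gap":0.045}, {"sz":0.002, "az":-0.24, "finger_gap":0.045}, {"sz":0.002, "az":-0.3, "finger_gap":0.045}, {"sz":0.002, "az":-0.3, "finger_gap":0.045}, {"sz":0.002, "az":-0.3, "finger_gap":0.045}]' | python3 inch.py; python3 -c "
from h import *
o=ctrl.get_obs();print(o['joint_positions'],o['wrist_torque']);edge()"
```

```text
time: 7.8
position: [0.4797, 0.0209, 0.1401]
ee_rot: [[-0.611, -0.792, 0.002], [-0.792, 0.611, -0.0], [-0.001, -0.002, -1.0]]
ft_force: [0.8, 0.3, 2.1]
width: 0.0508
gripper_force: 8.0
time: 8.3
position: [0.4794, 0.0208, 0.1379]
ee_rot: [[-0.35, -0.937, 0.001], [-0.937, 0.35, -0.0], [-0.0, -0.001, -1.0]]
ft_force: [-0.9, -1.4, 6.4]
width: 0.0506
gripper_force: 8.0
[ 0.6681  0.6014 -1.1465  1.9875  0.6643  0.9918  1.9779] [-0.0116  0.2717  0.1831]
edge row 163.76 expected at .0936 .0895 .075: [164.29 165.37 169.14]
```

```bash
echo '[{"sz":0.0005, "az":-0.06, "finger_gap":0.045}, {"sz":0.001, "az":-0.12, "finger_gap":0.045}, {"sz":0.0015, "az":-0.16, "finger_gap":0.045}, {"sz":0.0015, "az":-0.16, "finger_gap":0.045}]' | python3 inch.py; python3 -c "
from h import *
o=ctrl.get_obs();print(o['joint_positions'],o['wrist_torque']);edge()"; echo '[{"sz":0.0015, "finger_gap":0.045}, {"sz":0.0015, "finger_gap":0.058}, {"sz":0.0015, "finger_gap":0.058}, {"sz":0.0015, "finger_gap":0.058}]' | python3 inch.py; python3 -c "
from h import *
edge()"
```

```text
time: 8.68
position: [0.4789, 0.0206, 0.1357]
ee_rot: [[-0.195, -0.981, -0.0], [-0.981, 0.195, -0.0], [0.0, 0.0, -1.0]]
ft_force: [0.3, 0.1, -1.1]
width: 0.0505
gripper_force: 8.0
[ 0.6813  0.6219 -1.1746  1.9891  0.6899  1.0058  2.1149] [ 0.1296 -0.0691 -0.0018]
edge row 164.25 expected at .0936 .0895 .075: [164.29 165.37 169.14]
time: 9.07
position: [0.479, 0.0208, 0.1343]
ee_rot: [[-0.196, -0.981, 0.0], [-0.981, 0.196, -0.0], [0.0, -0.0, -1.0]]
ft_force: [-0.4, -0.0, -0.2]
width: 0.0576
gripper_force: 0.0
edge row 164.48 expected at .0936 .0895 .075: [164.29 165.37 169.14]
```

The edge has gone down by about 1.0 px (about 4 mm), and the TCP followed with no reaction force, so the lid has dropped in. Next I'll regrip and turn forward, lowering 2.3 mm per rad.

```bash
echo '[{"finger_gap":0.045}, {"finger_gap":0.045}, {"finger_gap":0.045}, {"finger_gap":0.045}]' | python3 inch.py 12;  echo '[{"sz":0.0003, "az":0.12, "finger_gap":0.045}, {"sz":0.0006, "az":0.24, "finger_gap":0.045}, {"sz":0.0008, "az":0.36, "finger_gap":0.045}, {"sz":0.0011, "az":0.48, "finger_gap":0.045}, {"sz":0.0011, "az":0.48, "finger_gap":0.045}]' | python3 inch.py; python3 -c "
from h import *
o=ctrl.get_obs();print(o['joint_positions'],o['wrist_torque']);edge()"
```

```text
time: 9.45
position: [0.479, 0.0209, 0.1343]
ee_rot: [[-0.195, -0.981, 0.0], [-0.981, 0.195, 0.0], [-0.0, -0.0, -1.0]]
ft_force: [1.0, 0.9, -0.8]
width: 0.0504
gripper_force: 12.0
time: 9.87
position: [0.479, 0.0209, 0.1333]
ee_rot: [[-0.63, -0.776, 0.0], [-0.776, 0.63, -0.0], [0.0, -0.001, -1.0]]
ft_force: [-0.4, 0.3, -0.4]
width: 0.0499
gripper_force: 12.0
[ 0.6149  0.5594 -1.0509  1.9957  0.6075  0.9403  1.7086] [ 0.171  -0.1212  0.0627]
edge row 164.65 expected at .0936 .0895 .075: [164.29 165.37 169.14]
```

```bash
echo '[{"sz":0.0003, "az":0.12, "finger_gap":0.045}, {"sz":0.0006, "az":0.24, "finger_gap":0.045}, {"sz":0.0008, "az":0.36, "finger_gap":0.045}, {"sz":0.0011, "az":0.48, "finger_gap":0.045}, {"sz":0.0014, "az":0.6, "finger_gap":0.045}, {"sz":0.0017, "az":0.72, "finger_gap":0.045}, {"sz":0.0019, "az":0.84, "finger_gap":0.045}, {"sz":0.0022, "az":0.96, "finger_gap":0.045}, {"sz":0.0025, "az":1.08, "finger_gap":0.045}, {"sz":0.0028, "az":1.2, "finger_gap":0.045}, {"sz":0.0028, "az":1.2, "finger_gap":0.045}]' | python3 inch.py; python3 -c "
from h import *
o=ctrl.get_obs();print(o['joint_positions'],o['wrist_torque']);edge()"
```

```text
time: 10.83
position: [0.479, 0.0208, 0.1303]
ee_rot: [[-0.953, 0.302, -0.0], [0.302, 0.953, -0.001], [-0.0, -0.001, -1.0]]
ft_force: [0.2, 0.0, 1.1]
width: 0.0503
gripper_force: 12.0
[ 0.4166  0.4482 -0.7436  2.0116  0.4083  0.8329  0.705 ] [-0.0912 -0.154  -0.0341]
edge row 165.45 expected at .0936 .0895 .075: [164.29 165.37 169.14]
```

```bash
echo '[{"sz":0.0003, "az":0.12, "finger_gap":0.045}, {"sz":0.0006, "az":0.24, "finger_gap":0.045}, {"sz":0.0008, "az":0.36, "finger_gap":0.045}, {"sz":0.0011, "az":0.48, "finger_gap":0.045}, {"sz":0.0014, "az":0.6, "finger_gap":0.045}, {"sz":0.0017, "az":0.72, "finger_gap":0.045}, {"sz":0.0019, "az":0.84, "finger_gap":0.045}, {"sz":0.0022, "az":0.96, "finger_gap":0.045}, {"sz":0.0025, "az":1.08, "finger_gap":0.045}, {"sz":0.0028, "az":1.2, "finger_gap":0.045}, {"sz":0.0028, "az":1.2, "finger_gap":0.045}]' | python3 inch.py && echo '[{"sz":0.0003, "az":0.12, "finger_gap":0.045}, {"sz":0.0006, "az":0.24, "finger_gap":0.045}, {"sz":0.0008, "az":0.36, "finger_gap":0.045}, {"sz":0.0011, "az":0.48, "finger_gap":0.045}, {"sz":0.0014, "az":0.6, "finger_gap":0.045}, {"sz":0.0017, "az":0.72, "finger_gap":0.045}, {"sz":0.0019, "az":0.84, "finger_gap":0.045}, {"sz":0.0022, "az":0.96, "finger_gap":0.045}, {"sz":0.0025, "az":1.08, "finger_gap":0.045}, {"sz":0.0028, "az":1.2, "finger_gap":0.045}, {"sz":0.0028, "az":1.2, "finger_gap":0.045}]' | python3 inch.py; python3 -c "
from h import *
o=ctrl.get_obs();print(o['joint_positions'],o['wrist_torque']);edge()"
```

```text
time: 11.8
position: [0.4788, 0.0207, 0.1274]
ee_rot: [[-0.066, 0.998, -0.001], [0.998, 0.066, -0.001], [-0.001, -0.001, -1.0]]
ft_force: [-0.9, -1.7, 2.5]
width: 0.0506
gripper_force: 12.0
time: 12.72
position: [0.4787, 0.0206, 0.1246]
ee_rot: [[0.905, 0.425, -0.001], [0.425, -0.905, -0.001], [-0.001, 0.0, -1.0]]
ft_force: [-0.8, -2.5, 5.3]
width: 0.0506
gripper_force: 12.0
[-0.0347  0.3589 -0.152   2.0525  0.0801  0.7368 -1.3689] [-0.631   0.3345 -0.0702]
edge row 166.97 expected at .0936 .0895 .075: [164.29 165.37 169.14]
```

```bash
echo '[{"sz":0.0002, "az":0.12, "finger_gap":0.045}, {"sz":0.0004, "az":0.24, "finger_gap":0.045}, {"sz":0.0006, "az":0.36, "finger_gap":0.045}, {"sz":0.0008, "az":0.48, "finger_gap":0.045}, {"sz":0.001, "az":0.6, "finger_gap":0.045}, {"sz":0.0013, "az":0.72, "finger_gap":0.045}, {"sz":0.0015, "az":0.84, "finger_gap":0.045}, {"sz":0.0018, "az":0.96, "finger_gap":0.045}, {"sz":0.0018, "az":0.96, "finger_gap":0.045}]' | python3 inch.py; python3 -c "
from h import *
o=ctrl.get_obs();print(o['joint_positions'],o['wrist_torque']);edge()"; echo '[{"finger_gap":0.07}, {"finger_gap":0.07}, {"finger_gap":0.07}, {"finger_gap":0.07}, {"finger_gap":0.07}, {"finger_gap":0.07}]' | python3 inch.py
```

```text
time: 13.52
position: [0.4786, 0.0209, 0.1225]
ee_rot: [[0.867, -0.498, -0.001], [-0.498, -0.867, -0.0], [-0.001, 0.001, -1.0]]
ft_force: [-0.6, -1.5, 1.3]
width: 0.0503
gripper_force: 12.0
[-0.2199  0.3535  0.0819  2.0696 -0.0426  0.7213 -2.203 ] [-0.0359  0.3056 -0.0962]
edge row 167.57 expected at .0936 .0895 .075: [164.29 165.37 169.14]
time: 14.07
position: [0.479, 0.0209, 0.1229]
ee_rot: [[0.866, -0.5, 0.0], [-0.5, -0.866, 0.0], [0.0, -0.0, -1.0]]
ft_force: [0.2, -0.5, -0.5]
width: 0.07
gripper_force: 0.0
```

```bash
echo '[{"az":-0.12, "finger_gap":0.075}, {"az":-0.24, "finger_gap":0.075}, {"az":-0.36, "finger_gap":0.075}, {"az":-0.48, "finger_gap":0.075}, {"az":-0.6, "finger_gap":0.075}, {"az":-0.72, "finger_gap":0.075}, {"az":-0.84, "finger_gap":0.075}, {"az":-0.96, "finger_gap":0.075}, {"az":-1.08, "finger_gap":0.075}, {"az":-1.2, "finger_gap":0.075}, {"az":-1.3, "finger_gap":0.075}, {"az":-1.3, "finger_gap":0.075}]' | python3 inch.py && echo '[{"finger_gap":0.045}, {"finger_gap":0.045}, {"finger_gap":0.045}, {"finger_gap":0.045}, {"finger_gap":0.045}, {"finger_gap":0.045}, {"finger_gap":0.045}]' | python3 inch.py 12; python3 -c "
from h import *
edge()"
```

```text
time: 15.07
position: [0.479, 0.0207, 0.1229]
ee_rot: [[0.71, 0.704, -0.0], [0.704, -0.71, 0.0], [0.0, -0.0, -1.0]]
ft_force: [-0.5, 0.3, 0.7]
width: 0.0749
gripper_force: 0.0
time: 15.65
position: [0.479, 0.021, 0.1229]
ee_rot: [[0.714, 0.7, 0.0], [0.7, -0.714, -0.0], [0.0, 0.0, -1.0]]
ft_force: [-0.5, 0.3, 0.2]
width: 0.0501
gripper_force: 12.0
edge row 167.53 expected at .0936 .0895 .075: [164.29 165.37 169.14]
```

```bash
echo '[{"sz":0.0003, "az":0.12, "finger_gap":0.045}, {"sz":0.0006, "az":0.24, "finger_gap":0.045}, {"sz":0.0008, "az":0.36, "finger_gap":0.045}, {"sz":0.0011, "az":0.48, "finger_gap":0.045}, {"sz":0.0014, "az":0.6, "finger_gap":0.045}, {"sz":0.0017, "az":0.72, "finger_gap":0.045}, {"sz":0.0019, "az":0.84, "finger_gap":0.045}, {"sz":0.0022, "az":0.96, "finger_gap":0.045}, {"sz":0.0025, "az":1.08, "finger_gap":0.045}, {"sz":0.0028, "az":1.2, "finger_gap":0.045}, {"sz":0.0029, "az":1.24, "finger_gap":0.045}, {"sz":0.0029, "az":1.24, "finger_gap":0.045}]' | python3 inch.py && echo '[{"finger_gap":0.045}, {"finger_gap":0.045}, {"finger_gap":0.045}, {"finger_gap":0.045}, {"finger_gap":0.045}]' | python3 inch.py; python3 -c "
from h import *
edge();c=camrig.camera('scene')
a=c['color'][125:185,230:300];cv2.imwrite('pics/g4.png',cv2.resize(a,(700,600),interpolation=cv2.INTER_CUBIC)[:,:,::-1])"
```

```text
time: 16.7
position: [0.479, 0.0209, 0.12]
ee_rot: [[0.893, -0.45, -0.0], [-0.45, -0.893, -0.0], [0.0, 0.0, -1.0]]
ft_force: [-0.9, -0.3, 0.7]
width: 0.0502
gripper_force: 12.0
time: 17.12
position: [0.479, 0.0208, 0.12]
ee_rot: [[0.894, -0.447, 0.0], [-0.447, -0.894, 0.0], [0.0, -0.0, -1.0]]
ft_force: [-1.0, -1.0, 1.2]
width: 0.0504
gripper_force: 12.0
edge row 168.14 expected at .0936 .0895 .075: [164.29 165.37 169.14]
```

View pics/g4.png

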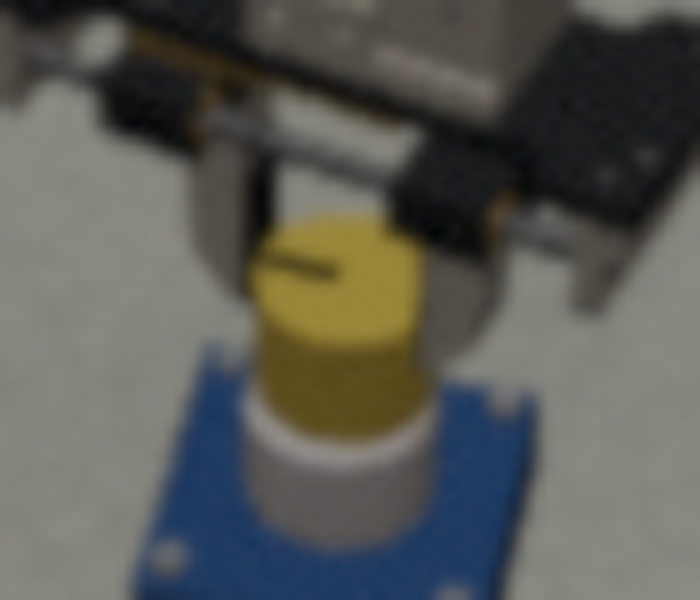

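The strip in the crop runs from (338,272) to (265,258), a yaw of about 257°. That's back at the drop angle after one full turn, with the lid about 14 mm lower, level, still gripped at 12 N and at rest. I'm handing it in.

```bash
python3 -c "
from station import ctrl, camrig, ticket
print(ticket.close_job())"
```

```text
the job is handed in; nothing more can be done
None
```

I turned the lid back about 85° until it dropped into the thread, then forward one full turn (about 14 mm down), and handed in with it still gripped at 12 N; the hand-in returned no verdict.

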